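Tuck a shelf edging under the lapped deck sheet and hold it

TASK

Fit the yellow edging to the front of the shelf deck: first clear the stray brown sole off the bare front of the board and lay it flat in the red tray, then slide the edging's wide flange flat along the board under the loose front edge of the steel deck sheet, without lifting the sheet, until it is fully home, square and centred on the sheet. Finish still holding it there, pressed firmly down flat on the board with a push of about 10 N, ready to be screwed, and do not let go. Leave everything else where it is, above all the soles stacked on the sheet.

Things in the scene. Friction and masses are not known exactly. Their poses are not given: they have to be found in the camera images.
- deck: Fixed shelf deck: chipboard in a blue frame, 290 (x) x 240 mm, board top 40 mm above the bench; origin at the centre of its underside, x from the front (robot side) to the rear, y along the front edge. Bare from x = -145 to -35 mm, the lip of the grey steel sheet (230 mm wide), whose top is 49 mm above the bench. Posts 120 mm high at the rear corners (x 112 to 151, |y| 100 to 130 mm).
- board: The deck's chipboard itself, 290 x 240 x 18 mm, axes as the deck's; origin at the centre of its underside, 22 mm above the bench. The edging is to be pressed down on its top.
- home (a point): Point on the board's top (deck x = 13 mm, y = 0, z = 40 mm, deck's axes) at the back of the slot under the sheet's loose edge: a fixed strip stands there, which stops the flange's far edge when fully home. The slot is open to the front and at its ends, 6 mm high and 48 mm deep.
- lip (a point): Middle of the loose front edge (lip) of the steel sheet, deck x = -35 mm, about 53 mm above the bench. The loose part is 48 mm deep, 230 mm wide and 3 mm thick; its foremost 8 mm are kicked up, so that the mouth is about 11 mm high. Its axes are the sheet's.
- lap (a joint): How far the loose edge of the sheet is lifted, rad: 0 lying down; 0.1 is 5 mm up at the lip. A light spring holds it down: about 3 N at the lip begins to lift it.
- edging_grip (a point): Centre of the edging's upstand, 20 mm above its underside. The edging is a yellow metal L-profile 180 mm long (y), about 0.25 kg, lying loose on the bench at one side of the deck: flat flange 95 mm wide (x), 4 mm thick, and along its near edge an upstand 10 mm thick, 40 mm high. x points from the upstand to the flange's free far edge, z up.
- edging_edge (a point): Middle of the far edge of the edging's flange, at its underside: 90 mm along x from edging_grip and 20 mm lower; same axes.
- sole_mid (a point): Middle of the waist of the brown rubber shoe sole, 12 mm above its underside. The sole lies flat across the bare front of the board, 170 mm long (x: toe at +97 mm, heel at -73 mm), 68 mm wide at the ball, 24 mm thick, about 0.13 kg; the waist has straight flanks 46 mm apart (y) from x = -30 to +26 mm. z up.
- tray: Red plastic tray, fixed on the bench at the other side of the deck, 250 (x) x 150 (y) mm, 35 mm high, walls and floor 5 mm; origin at the centre of its underside. Empty.
- stock0: Lowest of three grey soles (same shape as the brown one) stacked on the rear of the deck sheet, lying across it; origin at the centre of its underside. Leave alone.
- stock1: Middle sole of that stack. Leave alone.
- stock2: Top sole of that stack, its top 121 mm above the bench. Leave alone.
- last: Orange child's shoe last, 155 x 60 mm, 72 mm high, beyond the deck on the left; origin at its underside. Leave alone.
- tin: Upright metal tin of cement, 72 mm across, 90 mm high, beyond the deck on the right; origin at its underside. Leave alone.
- mallet: Mallet, 260 mm long, lying at the right edge of the bench. Leave alone.
- driver: Screwdriver with an orange handle, 200 mm long, lying at the left edge of the bench. Leave alone.

How it is judged:
By the outcome, as a careful person would: the job done as asked, in the order asked, and still so for the second after the job is handed in, while the arm keeps its last pose, push and grip.
It also fails if it takes over 64 s, if anything falls off the work surface, if the arm or the gripper's body presses on something with over 40 N, if the wrist force passes 120 N, or if a joint passes its speed limit or range.

ROBOT

A 6-joint arm with a two-finger parallel gripper is mounted at the origin on the work surface. World frame = base frame: x ahead of the robot, y to its left, z up, the work surface at z = 0. Lengths are in mm, angles in rad, forces in N, time in s.
With the tool pointing down it reaches from about 400 to 825 mm from the base axis. Payload 7 kg.
Tool frame: the origin (TCP) lies at the very end of the fingers, on their centre line; the grasp point (between the pads) lies 19 mm behind it; z points along the fingers, y is the direction in which the jaws open and shut (so a half turn about z gives the same grasp; the last joint's range is limited). The gripper opens to 88 mm and grips with 3 to 60 N. Pads are 19 mm wide; open, the fingers measure 130 mm over their backs; the gripper's body (78 mm by 193 mm) begins 47 mm behind the grasp point.
Start: joints at [1.521, 0.359, 0.012, 0, -1.224, -0.288], TCP at [223.711, 636.827, 226.561] pointing down, gripper open.
Joint ranges: [-3.07, 3.07], [-1.43, 2.12], [-1.02, 1.25], [-3.03, 1.67], [-3.05, -0], [-3.03, 3.03]. Speed limits (rad/s): [2.39, 2.39, 3.01, 3.14, 3.14, 3.14].

INTERFACE

Orientations are given as a unit quaternion [x, y, z, w].
In Python, from plant import bot gives the robot as it stands. Calls block until the motion is done:
- bot.move_ptp(position, orientation): joint-space move of the TCP to a pose.
- bot.line_to(position, velocity=150, ori=None): straight line of the TCP; ori=None keeps the orientation; velocity is the mean speed in mm/s.
- bot.move_joints(angles): joint-space move.
- bot.move_gripper(opening, force=None): finger opening in mm; force is the grip in N (None keeps the last); returns when the fingers have stopped.
- bot.pause(seconds).
- bot.solve_ik(position, orientation): joint angles nearest the present ones, or None.
- bot.read_state(): the state.
- bot.camera(name): name is "side" or "top" or "wrist"; returns the picture (400x640x3 uint8, red, green, blue); there is no depth.
- bot.get_calibration(name): a dict with "fx", "fy", "cx", "cy" (pixels), "distortion" ([k1, k2, p1, p2, k3] as OpenCV has them; the pictures are not rectified), "view" (4x4, takes a point from world to camera coordinates); the wrist camera has in their place "T_tool_cam" (4x4, takes a point from camera to tool coordinates, whose origin is the TCP and whose axes are the flange's). Camera axes: x right, y up, looking along -z (the intrinsics and any distortion apply to the point x, -y, -z); pixel columns grow to the right and rows downward; lengths in mm; the calibration is good to about 2 mm. A picture is of the moment at which its call begins: read the wrist's pose just before it. get_calibration takes no time and is no camera call.
A pose or a line that the arm cannot do raises bot.Unreachable and nothing moves.
- bot.close_job(): hands the job in, once; it reports no verdict.
The state is a dict: "t": time; "joint_pos": joint angles; "qvel": joint speeds; "tau": joint torques, N m; "tcp_pos": TCP position; "eef_rot": TCP orientation; "contact_force": force on the tool from outside, world axes, zero at the start; "moment": the same for the moment, N m; "width": finger opening in mm.
Only numpy, scipy, OpenCV 4.12 (cv2) and the standard library are available. Lean on these libraries where they do the work, as an engineer would, in place of code of your own. Each camera call takes 0.05 s, during which the arm holds its last target. There are 200 camera calls.

## Working session

There is one attempt and no reset: what is moved stays moved. The work goes in short steps, each a Python script; the robot and the scene stay as the last script left them, time stands still between calls to the robot, and variables do not carry over. Pictures are saved under pics/ and viewed, about 8 in all and at most 12, crops included, and the job is handed in when it is done.

```bash
mkdir -p pics; ls; python3 - <<'E'
from plant import bot
import cv2,numpy as np
np.set_printoptions(precision=3,suppress=True)
for n in("top","side"):
    cv2.imwrite(f"pics/{n}0.png",bot.camera(n)[:,:,::-1]); print(bot.get_calibration(n))
print(bot.get_calibration("wrist")); print(bot.read_state())
E
```

```text
pics
{'fx': 369.3066102099429, 'fy': 369.3066102099429, 'cx': 319.8924607785137, 'cy': 202.07505168658014, 'distortion': array([0.01, 0.  , 0.  , 0.  , 0.  ]), 'view': array([[   -0.024,    -1.   ,    -0.005,    -4.101],
       [    0.981,    -0.024,     0.195,  -565.757],
       [   -0.195,    -0.   ,     0.981, -1559.278],
       [    0.   ,     0.   ,     0.   ,     1.   ]])}
{'fx': 471.2936968557516, 'fy': 471.2936968557516, 'cx': 316.49086143143757, 'cy': 205.3236475420546, 'distortion': array([-0.113,  0.   ,  0.   ,  0.   ,  0.   ]), 'view': array([[   -0.983,    -0.181,    -0.011,   564.09 ],
       [    0.098,    -0.581,     0.808,  -129.045],
       [   -0.153,     0.793,     0.589, -1600.513],
       [    0.   ,     0.   ,     0.   ,     1.   ]])}
{'fx': 329.41469886167226, 'fy': 329.41469886167226, 'cx': 322.87120597667166, 'cy': 204.3584668036026, 'distortion': array([-0.07,  0.  ,  0.  ,  0.  ,  0.  ]), 'T_tool_cam': array([[   0.   ,    0.964,    0.266,   70.617],
       [   1.   ,   -0.   ,    0.001,   -0.384],
       [   0.001,    0.266,   -0.964, -158.342],
       [   0.   ,    0.   ,    0.   ,    1.   ]])}
{'t': 0.1, 'joint_pos': array([ 1.521,  0.359,  0.011, -0.   , -1.224, -0.288]), 'qvel': array([-0.   , -0.003,  0.001,  0.001,  0.001,  0.   ]), 'tau': array([ -0.002, -58.416,  29.375,   7.015,   0.01 ,  -0.   ]), 'tcp_pos': array([223.584, 636.433, 225.726]), 'eef_rot': array([ 0.986, -0.168, -0.   ,  0.001]), 'contact_force': array([-0.747, -0.271,  0.18 ]), 'moment': array([ 0.018, -0.007, -0.009]), 'width': 87.76401247272351}
```

View top.

View pics/top0.png

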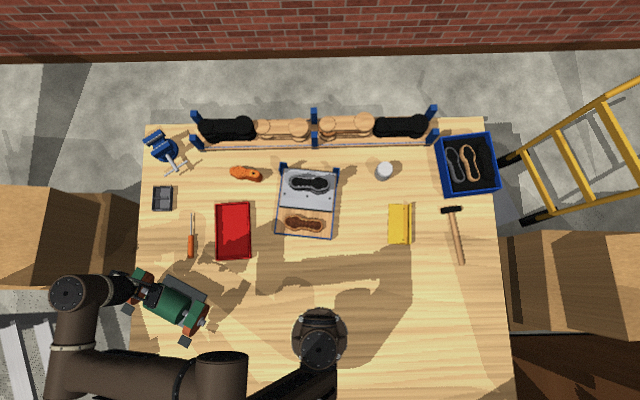

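View pics/side0.png

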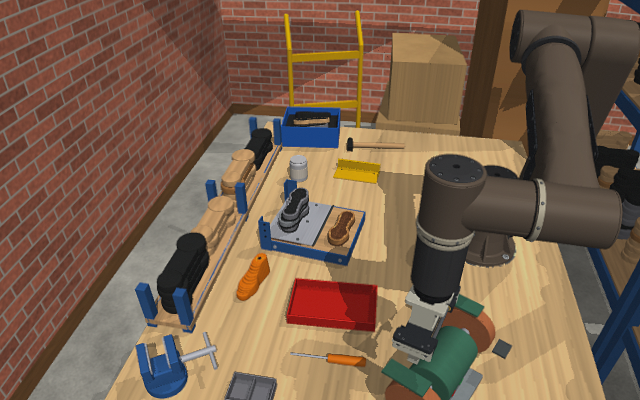

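```bash
cat > h.py <<'E'
from plant import bot
import cv2,numpy as np
from scipy.spatial.transform import Rotation as R
from scipy.optimize import least_squares
np.set_printoptions(precision=2,suppress=True)
def view(n,st=None):
    c=bot.get_calibration(n)
    if n!="wrist": return c,c["view"]
    T=np.eye(4);T[:3,:3]=R.from_quat(st["eef_rot"]).as_matrix();T[:3,3]=st["tcp_pos"]
    return c,np.linalg.inv(T@c["T_tool_cam"])
def K(c): return np.array([[c["fx"],0,c["cx"]],[0,c["fy"],c["cy"]],[0,0,1]])
def proj(P,cv):
    c,V=cv; p=np.atleast_2d(P)@V[:3,:3].T+V[:3,3]; p=p*[1,-1,-1]
    return cv2.projectPoints(p.reshape(-1,1,3),np.zeros(3),np.zeros(3),K(c),c["distortion"])[0].reshape(-1,2)
def ray(px,z,cv):
    c,V=cv; u=cv2.undistortPoints(np.array(px,float).reshape(-1,1,2),K(c),c["distortion"]).reshape(-1,2)
    d=np.c_[u[:,0],-u[:,1],-np.ones(len(u))]@V[:3,:3]; o=-V[:3,:3].T@V[:3,3]
    return o+d*((np.broadcast_to(z,len(d))-o[2])/d[:,2])[:,None]
def down(yaw): return (R.from_euler("z",yaw)*R.from_quat([1,0,0,0])).as_quat()
def shot(n,name):
    st=bot.read_state(); im=bot.camera(n); cv2.imwrite(f"pics/{name}.png",im[:,:,::-1])
    np.savez(f"pics/{name}.npz",im=im,**{k:st[k] for k in("tcp_pos","eef_rot")}); return view(n,st)
def load(n,name):
    d=np.load(f"pics/{name}.npz"); return d["im"],view(n,d)
E
python3 - <<'E'
from h import *
cv=view("top")
names="deck_fl deck_fr deck_bl? sole edging_c edging_c2 tray_c last tin".split()
P=ray([(275,236),(333,240),(282,165),(304,223),(392,224),(408,224),(233,231),(245,173),(384,170)],[40,40,40,64,4,40,35,0,90],cv)
for n,p in zip(names,P): print(n,p)
d=(P[3]); e=(P[4])
for nm,p in(("deck",d),("edge",e)):
    st=bot.read_state();
    for yaw in (0,):
        bot.move_ptp([p[0]-30,p[1],300],down(0)); shot("wrist",nm)
        s=bot.read_state();print(s["t"],s["tcp_pos"],s["joint_pos"])
a=cv2.imread("pics/deck.png");b=cv2.imread("pics/edge.png")
E
```

```text
deck_fl [423.37 180.54  40.  ]
deck_fr [399.97 -70.47  40.  ]
deck_bl? [743.15 149.01  40.  ]
sole [473.76  52.79  64.  ]
edging_c [ 468.27 -336.62    4.  ]
edging_c2 [ 461.81 -399.18   40.  ]
tray_c [450.25 364.46  35.  ]
last [721.4  323.57   0.  ]
tin [ 693.96 -299.73   90.  ]
2.3917 [443.9   53.34 299.81] [ 0.56 -0.07 -0.34 -0.   -1.31  1.01]
3.8917 [ 438.8  -335.71  300.15] [-0.3   0.12 -0.14 -0.   -1.31  1.87]
```

View pics/deck.png

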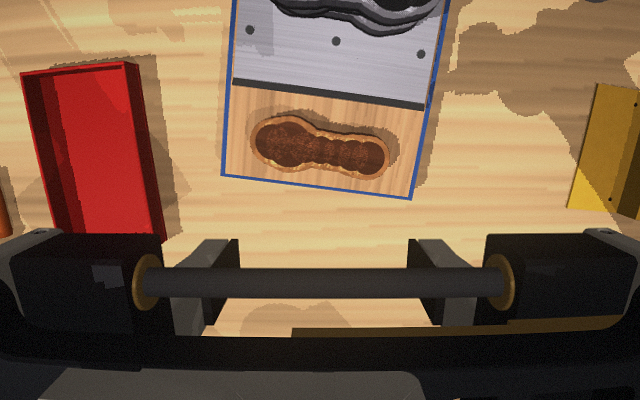

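View pics/edge.png

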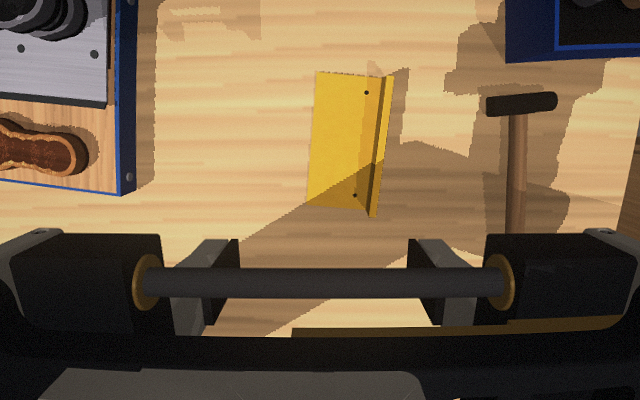

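```bash
cat >> h.py <<'E'
def boxpts(x0,x1,y0,y1,z0,z1): return np.array([[x,y,z] for x in(x0,x1) for y in(y0,y1) for z in(z0,z1)],float)
def place(P,q,z=0): 
    return P@R.from_euler("z",q[2]).as_matrix().T+[q[0],q[1],z]
EDG=[boxpts(-5,90,-90,90,-20,-16),boxpts(-5,5,-90,90,-20,20)]  # edging_grip frame
TRAY=[boxpts(-125,125,-75,75,0,35)]
def silfit(mask,boxes,z,q0,cv,S=4):
    m=cv2.resize(mask.astype(np.float32),None,fx=S,fy=S,interpolation=cv2.INTER_LINEAR)>.5
    def cost(q):
        r=np.zeros(m.shape,np.uint8)
        for b in boxes:
            uv=(proj(place(b,q,z),cv)+.5)*S-.5
            cv2.fillConvexPoly(r,cv2.convexHull(np.round(uv).astype(np.int32)),1)
        r=r>0; return 1-(r&m).sum()/max((r|m).sum(),1)
    from scipy.optimize import minimize
    for k in (1,.2):
        s=np.array([[0,0,0],[15,0,0],[0,15,0],[0,0,.1]])*k+q0
        o=minimize(cost,q0,method="Nelder-Mead",options=dict(initial_simplex=s,xatol=.01,fatol=1e-6)); q0=o.x
    return q0,o.fun
def hsv(im): return cv2.cvtColor(im,cv2.COLOR_RGB2HSV)
def big(m): 
    n,l,s,c=cv2.connectedComponentsWithStats(m.astype(np.uint8)); return l==1+np.argmax(s[1:,4])
E
python3 - <<'E'
from h import *
im,cv=load("wrist","edge"); H=hsv(im)
m=(H[...,0]>20)&(H[...,0]<33)&(H[...,1]>190); m[230:]=0; m=big(m)
print("yellow px",m.sum(),np.argwhere(m).min(0),np.argwhere(m).max(0)); q,f=silfit(m,EDG,20,[462,-390,1.5],cv); print("edging",q,f)
im,cv=load("wrist","deck"); H=hsv(im)
m=((H[...,0]<5)|(H[...,0]>174))&(H[...,1]>170); m[235:]=0;m=big(m)
print("tray px",np.argwhere(m).min(0),np.argwhere(m).max(0)); 
cv2.imwrite("pics/z1.png",cv2.resize(im[70:210,215:450,::-1],None,fx=3.4,fy=3.4,interpolation=cv2.INTER_CUBIC))
E
```

```text
yellow px 17 [125 348] [134 354]
edging [ 408.34 -393.92    1.84] 0.9981546062191223
tray px [61 20] [234 165]
```

View pics/z1.png

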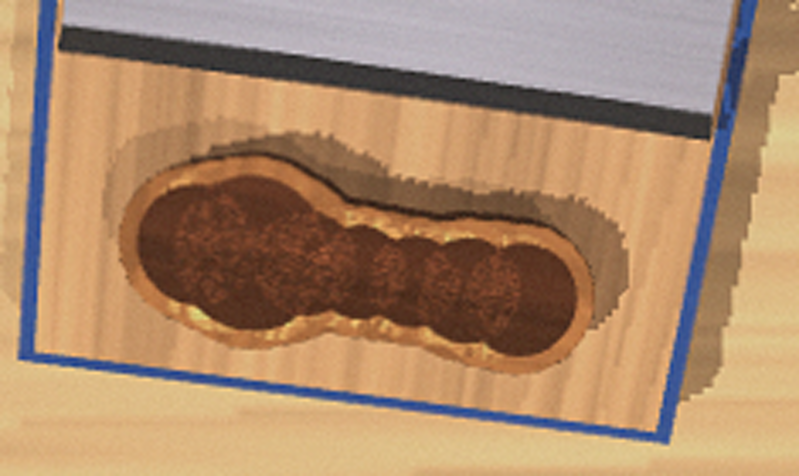

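```bash
python3 - <<'E'
from h import *
im,cv=load("wrist","edge"); H=hsv(im)
for p in((340,120),(378,150),(391,90),(340,200),(365,150),(280,120),(440,160)): print(p,im[p[1],p[0]],H[p[1],p[0]])
im,cv=load("wrist","deck"); H=hsv(im)
z=lambda L:(np.array(L,float)+.5)/3.4-.5+[215,70]
lip=ray(z([(58,47),(709,138)]),53,cv); print("lip",lip,np.linalg.norm(lip[0]-lip[1]))
fo=ray(z([(20,360),(667,442)]),40,cv); print("front outer",fo,np.linalg.norm(fo[0]-fo[1]))
fi=ray(z([(37,352),(659,431)]),40,cv); print("front inner",fi,np.linalg.norm(fi[0]-fi[1]))
for a in(lip,fo,fi): v=a[0]-a[1]; print("mid",a.mean(0),"yaw",np.arctan2(-v[0],v[1]))
print("lip-front dist",np.linalg.norm((lip-fo).mean(0)[:2]),np.linalg.norm((lip-fi).mean(0)[:2]))
s=ray(z([(120,235),(593,292)]),64,cv); print("sole",s,np.linalg.norm(s[0]-s[1])); print("mid",s[1]+(s[0]-s[1])*73/170,"yaw",np.arctan2(*(s[0]-s[1])[[1,0]]))
w=ray(z([(400,208),(385,335)]),64,cv);print("waist",w,w.mean(0),np.linalg.norm(w[0]-w[1]))
t=ray([(20,73),(135,61)],35,cv);print("tray rear corners",t,np.linalg.norm(t[0]-t[1]))
m=((H[...,0]<5)|(H[...,0]>174))&(H[...,1]>170); m[225:]=0
E
```

```text
(340, 120) [225 180  59] [ 22 188 225]
(378, 150) [224 175  55] [ 21 192 224]
(391, 90) [224 175  56] [ 21 191 224]
(340, 200) [166 118  36] [ 19 200 166]
(365, 150) [211 156  50] [ 20 195 211]
(280, 120) [225 187 132] [ 18 105 225]
(440, 160) [158 122  87] [ 15 115 158]
lip [[550.46 161.42  53.  ]
 [520.07 -65.76  53.  ]] 229.20803887771064
front outer [[438.22 186.8   40.  ]
 [406.13 -61.72  40.  ]] 250.5904019044631
front inner [[441.29 180.01  40.  ]
 [410.51 -58.29  40.  ]] 240.27826962092635
mid [535.27  47.83  53.  ] yaw -0.13296502762137336
mid [422.17  62.54  40.  ] yaw -0.12844115321978594
mid [425.9   60.86  40.  ] yaw -0.12842045535189733
lip-front dist 114.04493501416971 110.14077790767739
sole [[486.68 140.57  64.  ]
 [466.91 -25.04  64.  ]] 166.792238643467
mid [475.4   46.07  64.  ] yaw 1.4519641705424007
waist [[495.7   43.17  64.  ]
 [451.45  48.16  64.  ]] [473.58  45.67  64.  ] 44.52105739718948
tray rear corners [[575.07 448.15  35.  ]
 [581.47 286.08  35.  ]] 162.19390320649725
```

```bash
python3 - <<'E'
from h import *
im,cv=load("wrist","edge"); H=hsv(im)
m=(H[...,0]>15)&(H[...,0]<26)&(H[...,1]>160); m[230:]=0; m=big(cv2.morphologyEx(m.astype(np.uint8),cv2.MORPH_OPEN,np.ones((3,3))))
print("yellow px",m.sum(),np.argwhere(m).min(0),np.argwhere(m).max(0))
for q0 in([462,-390,1.5],[462,-385,1.4]): print("edging",*silfit(m,EDG,20,q0,cv))
im=cv2.imread("pics/top0.png")[:,:,::-1]; cv=view("top"); H=hsv(im)
m=((H[...,0]<6)|(H[...,0]>172))&(H[...,1]>150); m[:195]=0;m[265:]=0;m[:,:205]=0;m[:,260:]=0; m=big(m); print(m.sum(),np.argwhere(m).min(0),np.argwhere(m).max(0))
print("tray",*silfit(m,TRAY,0,[450,364,0],cv))
P=ray([(310,184),(308,195),(308,172),(288,183),(334,183)],[121,121,121,121,121],cv); print("stack in deck frame",((P-[570,43,0])@R.from_euler("z",-.13).as_matrix()))
E
```

```text
yellow px 9946 [ 72 307] [217 393]
edging [ 466.47 -408.29    1.48] 0.014168317877174763
edging [ 466.45 -408.37    1.48] 0.014137699704325768
2006 [201 215] [260 250]
tray [454.84 370.49   0.04] 0.033321282236683514
stack in deck frame [[  63.71  -12.56  121.  ]
 [  15.45   -9.5   121.  ]
 [ 115.14    1.78  121.  ]
 [  58.25   80.65  121.  ]
 [  78.71 -113.17  121.  ]]
```

```bash
python3 - <<'E'
from h import *
def pr(l):
    s=bot.read_state(); print(l,round(s["t"],2),s["tcp_pos"],"F",s["contact_force"],"w",round(s["width"],1))
q=down(1.452-np.pi); x,y=474.5,46
bot.move_gripper(62,20)
bot.move_ptp([x,y,170],q); pr("hover"); shot("wrist","hover")
bot.line_to([x,y,60],150); bot.line_to([x,y,43.5],40); pr("low")
bot.move_gripper(30,20); pr("grip")
bot.line_to([x,y,130],100); pr("lift"); shot("wrist","lift"); shot("side","lifts")
a=cv2.imread("pics/hover.png");b=cv2.imread("pics/lift.png"); c=cv2.imread("pics/lifts.png")[150:350,180:500]
cv2.imwrite("pics/m1.png",np.vstack([np.hstack([cv2.resize(a,(400,250)),cv2.resize(b,(400,250))]),cv2.copyMakeBorder(cv2.resize(c,(560,350)),0,0,0,240,0)]))
E
```

```text
hover 6.71 [474.67  45.81 170.15] F [ 0.67  0.04 -0.17] w 62.6
low 8.2 [474.44  45.92  43.35] F [-0.25 -0.82 -0.23] w 61.9
grip 8.62 [474.41  45.95  43.62] F [-0.5   1.01  2.52] w 45.9
lift 9.63 [474.02  45.84 129.39] F [ 0.1   0.28 -1.89] w 46.2
```

View pics/m1.png

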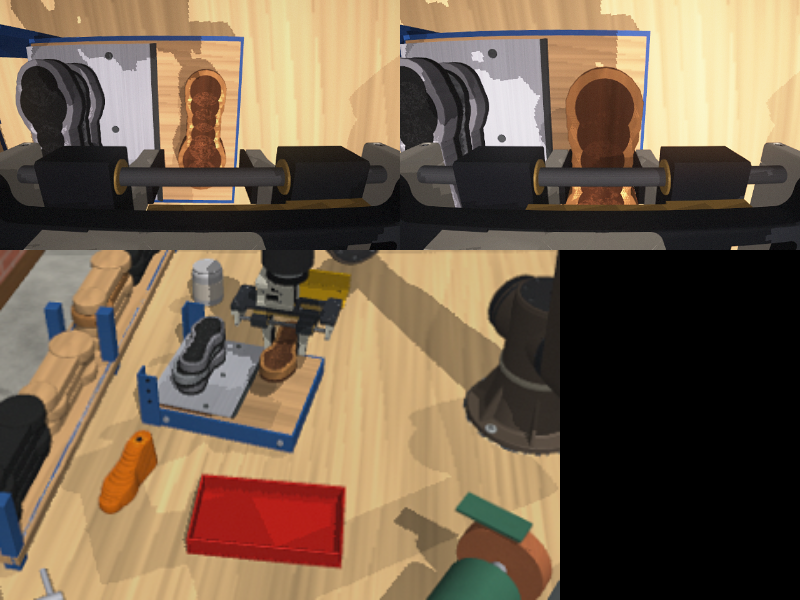

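```bash
python3 - <<'E'
from h import *
def pr(l):
    s=bot.read_state(); print(l,round(s["t"],2),s["tcp_pos"],"F",s["contact_force"],"w",round(s["width"],1))
im,cv=load("wrist","hover")
P=ray([(166,144),(150,130),(107,100)],[73,97,121],cv); print("stack fronts, deck frame",(P-[570,43,0])@R.from_euler("z",-.13).as_matrix())
t=np.array([454.8,370.5]); yaw=.04; x,y=t+12*np.array([np.cos(yaw),np.sin(yaw)])
bot.move_ptp([x,y,130],down(yaw)); pr("over")
bot.line_to([x,y,25],120); bot.line_to([x,y,9.5],30); pr("low")
bot.move_gripper(64,20); pr("open")
bot.line_to([x,y,150],200); pr("up")
# to the edging hover
e=np.array([466.5,-408.3]); ey=1.48-np.pi/2
bot.move_ptp([e[0],e[1],150],down(ey)); pr("edging hover")
shot("wrist","eh"); shot("top","t2")
a=cv2.imread("pics/eh.png");b=cv2.imread("pics/t2.png")[150:280,200:430]
cv2.imwrite("pics/m2.png",np.vstack([cv2.resize(a,(400,250)),cv2.resize(b,(400,226))]))
E
```

```text
stack fronts, deck frame [[ 27.35 -57.36  73.  ]
 [ 26.53 -69.3   97.  ]
 [ 40.11 -89.16 121.  ]]
over 10.97 [466.74 370.16 129.65] F [-0.34 -0.37 -1.38] w 45.9
low 12.66 [466.8  370.97   9.36] F [ 1.04  0.45 -2.32] w 46.1
open 13.23 [466.83 370.98   9.57] F [0.36 0.14 0.2 ] w 64.1
up 14.08 [466.17 370.4  148.83] F [-0.57 -0.71 -0.39] w 64.1
edging hover 16.83 [ 467.06 -407.7   150.03] F [ 0.52 -0.31 -0.18] w 64.0
```

View pics/m2.png

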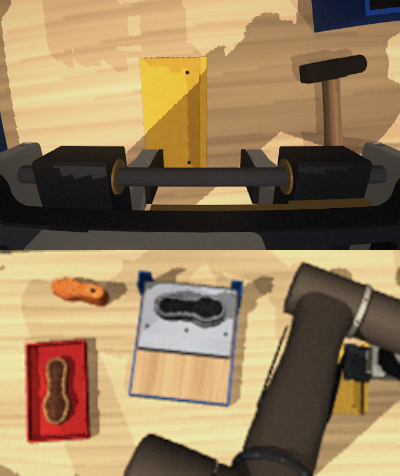

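```bash
cat >> h.py <<'E'
def pr(l):
    s=bot.read_state(); print(l,round(s["t"],2),s["tcp_pos"],"F",s["contact_force"],"M",s["moment"],"w",round(s["width"],1)); return s
DY=-.13; DO=np.array([570,43.])
def dk(x,y=0): return DO+[x*np.cos(DY)-y*np.sin(DY),x*np.sin(DY)+y*np.cos(DY)]
E
python3 - <<'E'
from h import *
e=np.array([466.5,-408.3]); ey=1.48-np.pi/2
bot.line_to([*e,40],150); bot.line_to([*e,12],50); pr("low")
bot.move_gripper(5,40); pr("grip")
bot.line_to([*e,60],60); pr("up")
bot.line_to([*e,170],150); pr("up")
bot.move_ptp([*dk(-139),150],down(DY-np.pi/2)); pr("over")
bot.line_to([*dk(-139),66],100); bot.pause(.2); s=pr("hover")
print("yaw",R.from_quat(s["eef_rot"]).as_euler("zyx"))
shot("wrist","ins"); shot("side","inss"); shot("top","inst")
a=cv2.imread("pics/ins.png")[:,:]; c=cv2.imread("pics/inst.png")[150:270,250:370]; b=cv2.imread("pics/inss.png")[190:290,230:400]
cv2.imwrite("pics/m3.png",np.vstack([cv2.resize(a,(560,350)),cv2.resize(np.hstack([cv2.resize(b,(400,235)),cv2.resize(c,(235,235))]),(560,207))]))
E
```

```text
low 18.52 [ 466.51 -408.35   11.89] F [-0.27  0.76  0.31] M [-0.01 -0.03 -0.03] w 64.1
grip 19.43 [ 466.47 -408.37   12.01] F [ 0.1  -0.75 -0.12] M [-0.21  0.11  0.07] w 9.9
up 20.38 [ 466.22 -408.12   59.67] F [ 0.47 -0.51 -3.35] M [-0.14 -0.04  0.02] w 9.7
up 21.26 [ 465.87 -407.83  168.86] F [-0.28  0.98 -3.63] M [-0.07  0.04 -0.  ] w 9.9
over 23.48 [432.31  60.82 149.96] F [ 0.05 -0.98 -3.13] M [ 0.07 -0.   -0.  ] w 10.1
hover 24.68 [432.52  61.23  66.55] F [-0.4   0.47 -3.29] M [ 0.11 -0.01 -0.02] w 9.8
yaw [ 1.7   0.   -3.14]
```

View pics/m3.png

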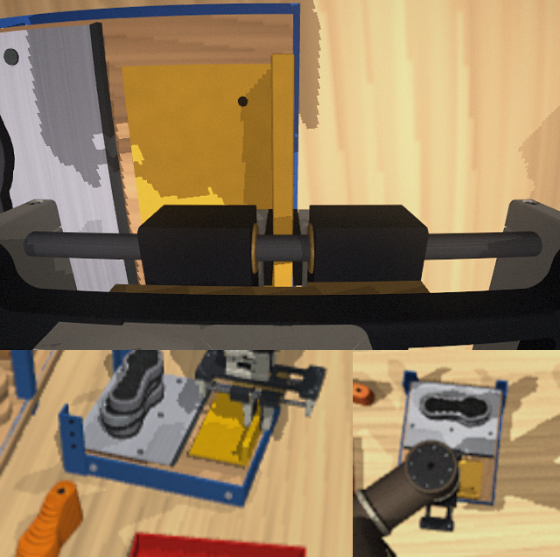

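```bash
sed -i 's/def silfit(mask,boxes,z,q0,cv,S=4):/def silfit(mask,boxes,z,q0,cv,S=4,rows=400):/; s/        r=r>0; return/        r=r>0; r[rows*S:]=0; return/' h.py
cat >> h.py <<'E'
def checkrel(name,rows=226):
    """edging and sheet lip, both from one wrist picture (tool yaw about -1.7)"""
    im,cv=load("wrist",name); H=hsv(im); d=np.load(f"pics/{name}.npz"); z=d["tcp_pos"][2]
    m=(H[...,0]>15)&(H[...,0]<27)&(H[...,1]>165); m[rows:]=0
    m=big(cv2.morphologyEx(m.astype(np.uint8),cv2.MORPH_OPEN,np.ones((3,3))))
    q,f=silfit(m,EDG,z+8,[*d["tcp_pos"][:2],DY],cv,rows=rows); print("edging",q,"miss",round(f,4),"px",m.sum())
    dark=(im.max(2)<62); dark[rows:]=0; dark[:,:90]=0; dark[:,170:]=0; dark=big(dark)
    r=np.arange(45,rows-6); r=[k for k in r if dark[k].any()]; c=[np.where(dark[k])[0].max()+.5 for k in r]
    P=ray(np.c_[c,r],53,cv); s=np.polyfit(P[:,1],P[:,0],1); s=np.polyfit(*P[np.abs(np.polyval(s,P[:,1])-P[:,0])<1.5][:,[1,0]].T,1)
    top=np.argwhere(dark)[:,0].min(); e=ray([[np.where(dark[top])[0].mean(),top-.5]],53,cv)[0]
    print("lip yaw",-np.arctan(s[0]),"end",e, "n",len(r))
    a=-np.arctan(s[0]); uy=np.array([-np.sin(a),np.cos(a)]); ux=np.array([uy[1],-uy[0]])
    print("sheet centre y - edging y (along sheet)",(e[:2]-115*uy-q[:2])@uy, "lip ahead of grip",(e[:2]-q[:2])@ux,"yaw err",q[2]-a)
E
python3 -c "
from h import *
checkrel('ins')"
```

```text
edging [432.26  60.94  -0.13] miss 0.014 px 28770
lip yaw -0.16706575685610373 end [520.72 -66.41  53.  ] n 175
sheet centre y - edging y (along sheet) -225.8654718185079 lip ahead of grip 108.4028492685995 yaw err 0.036521466785056855
```

```bash
python3 - <<'E'
from h import *
im,cv=load("wrist","ins"); g=im.max(2).astype(float)
L=[];Rr=[]
for k in range(36,215):
    row=cv2.GaussianBlur(g[k:k+1,95:160],(5,1),0)[0]; d=np.diff(row); l=d.argmin()
    seg=d[l:l+16]; r=l+seg.argmax(); L.append((95+l+.5,k)); Rr.append((95+r+.5,k))
for n,A,z in(("rear",L,51),("front",Rr,53)):
    P=ray(A,z,cv); ok=np.ones(len(P),bool)
    for _ in range(6):
        s=np.polyfit(P[ok,1],P[ok,0],1); ok=np.abs(np.polyval(s,P[:,1])-P[:,0])<max(1.,0)
    print(n,"yaw",-np.arctan(s[0]),ok.sum(),"x at y=47.6",np.polyval(s,47.6)); print(np.array(A)[::25,0])
E
```

```text
rear yaw -0.1312928956903205 178 x at y=47.6 542.4342937673686
[102.5 105.5 108.5 111.5 114.5 118.5 122.5 126.5]
front yaw -0.12605173132944278 178 x at y=47.6 532.9540771322925
[116.5 119.5 122.5 125.5 128.5 131.5 136.5 141.5]
```

```bash
python3 - <<'E'
from h import *
def F(n=4):
    f=[]
    for _ in range(n): bot.pause(.02); f.append(bot.read_state()["contact_force"])
    return np.mean(f,0)
bot.line_to([*dk(-139),56],40); bot.pause(.2); b=F(8); print("base",b); pr("a")
z=56
while z>48:
    z-=.5; bot.line_to([*dk(-139),z],20); f=F()
    if f[2]-b[2]>2.5: break
print(z,f-b); pr("contact")
x=-139; u=np.array([np.cos(DY),np.sin(DY)])
for x in list(np.arange(-133,-84,8)):   # slide towards home, stop short
    bot.line_to([*dk(x),z],40); f=F()
    if f[2]-b[2]>5: z+=.3
    if f[2]-b[2]<1: z-=.3
    print(x,round(z,1),f-b,"along",(f-b)[:2]@u)
    if (f-b)[:2]@u<-10: print("STOP");break
s=pr("end"); print("rot",R.from_quat(s["eef_rot"]).as_euler("zyx"))
print("deck pos",(s["tcp_pos"]-[*DO,0])@R.from_euler("z",DY).as_matrix(),"z",z)
E
```

```text
base [-0.11 -0.13 -3.12]
a 25.56 [432.26  61.07  56.11] F [-0.42 -0.37 -3.84] M [ 0.11 -0.04 -0.01] w 9.9
51.5 [-3.03  0.8   8.44]
contact 28.41 [432.26  61.06  51.95] F [-2.91  0.38  4.96] M [0.22 1.1  0.01] w 9.8
-133 51.8 [-1.4  -0.08  8.42] along -1.3748417352663302
-125 51.8 [ 1.85 -0.37  3.08] along 1.8843475465492072
-117 52.1 [-1.95 -0.71  8.46] along -1.8381159718648274
-109 52.1 [ 1.3  -0.12  2.11] along 1.3088622498600897
-101 51.8 [ 0.47 -0.45  0.77] along 0.5215298764712324
-93 52.1 [ 0.54 -1.42  5.06] along 0.7205220075065956
-85 52.1 [ 0.89 -0.29  1.55] along 0.9193287877551509
end 31.27 [485.86  54.16  51.99] F [ 0.69 -0.64 -1.71] M [ 0.11 -0.33 -0.01] w 9.7
rot [ 1.7   0.   -3.14]
deck pos [-84.87   0.16  51.99] z 52.099999999999994
```

```bash
python3 - <<'E'
from h import *
def F(n=4):
    f=[]
    for _ in range(n): bot.pause(.02); f.append(bot.read_state()["contact_force"])
    return np.mean(f,0)
b=np.array([-.11,-.13,-3.12]); z=52.0; u=np.array([np.cos(DY),np.sin(DY)]); x=-85
while x<-71:
    x+=1; bot.line_to([*dk(x),z],20); f=F()-b; a=f[:2]@u
    s=bot.read_state()["tcp_pos"]; print(x,f,"along",round(a,2),"deck",(s-[*DO,0])@R.from_euler("z",DY).as_matrix())
    if a<-7: break
s=pr("end"); print("rot",R.from_quat(s["eef_rot"]).as_euler("zyx"))
shot("wrist","home"); shot("side","homes"); shot("top","homet")
a=cv2.imread("pics/home.png")[:260]; c=cv2.imread("pics/homet.png")[150:270,200:400]; b=cv2.imread("pics/homes.png")[180:290,220:400]
cv2.imwrite("pics/m4.png",np.vstack([cv2.resize(a,(760,309)),np.hstack([cv2.resize(b,(400,244)),cv2.resize(c,(360,244))])]))
E
```

```text
-84 [-3.07  1.67  4.89] along -3.26 deck [-84.4   -0.09  51.98]
-83 [-2.85  0.75  5.5 ] along -2.92 deck [-83.1   -0.14  51.98]
-82 [-2.05 -0.34  4.45] along -1.99 deck [-81.9   -0.1   51.99]
-81 [-1.27 -0.27  4.17] along -1.22 deck [-80.87  -0.02  51.98]
-80 [-1.4  -0.33  3.69] along -1.35 deck [-79.83   0.07  51.97]
-79 [-0.92  0.05  2.83] along -0.92 deck [-78.85   0.07  51.98]
-78 [-0.4  -0.05  2.7 ] along -0.39 deck [-77.85   0.05  51.96]
-77 [-0.64  0.22  1.93] along -0.67 deck [-76.86   0.02  51.99]
-76 [-3.95  2.19  5.29] along -4.2 deck [-76.57  -0.03  51.99]
-75 [-10.25   5.41   9.92] along -10.87 deck [-76.55  -0.07  51.97]
end 34.44 [494.08  52.86  51.97] F [-10.24   5.07   6.87] M [ 1.96  3.25 -0.03] w 9.7
rot [ 1.7  -0.   -3.14]
```

View pics/m4.png

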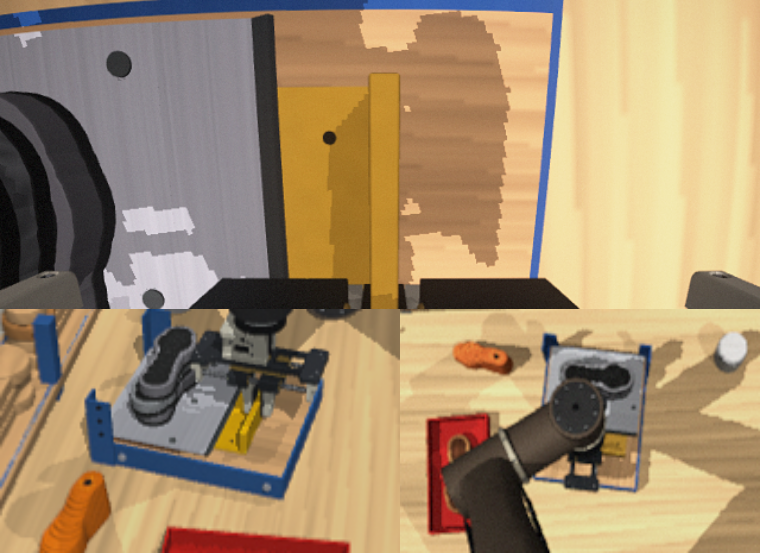

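```bash
python3 - <<'E'
from h import *
def F(n=6):
    bot.pause(.15); f=[]
    for _ in range(n): bot.pause(.02); f.append(bot.read_state()["contact_force"])
    return np.mean(f,0)
b=np.array([-.11,-.13,-3.12]); u=np.array([np.cos(DY),np.sin(DY)]); x,z=-76.,52.
for i in range(12):
    bot.line_to([*dk(x),z],10); f=F()-b; a=f[:2]@u
    s=bot.read_state(); print(round(s["t"],2),x,round(z,2),f,"along",round(a,2),"deck",(s["tcp_pos"]-[*DO,0])@R.from_euler("z",DY).as_matrix(),"M",s["moment"])
    if 9.8<f[2]<11.8 and -6<a<-1.5: break
    z-=np.clip((10.8-f[2])/12,-.4,.4) if not 9.8<f[2]<11.8 else 0
    x+=.2*(a>-1.5)-.2*(a<-6)
print("rot",R.from_quat(s["eef_rot"]).as_euler("zyx"),s["width"])
bot.pause(.8); pr("settled"); shot("wrist","fin"); shot("side","fins"); shot("top","fint")
E
```

```text
35.09 -76.0 52.0 [-5.65  3.66  6.2 ] along -6.08 deck [-76.49   0.09  51.99] M [ 1.34  1.91 -0.07]
35.59 -76.2 51.62 [-6.35  3.43 10.16] along -6.74 deck [-76.53   0.09  51.97] M [ 1.17  2.12 -0.05]
36.09 -76.4 51.62 [-4.99  2.41  8.81] along -5.26 deck [-76.54   0.09  51.98] M [ 1.02  1.88 -0.04]
36.59 -76.4 51.45 [-6.06  2.48 11.37] along -6.33 deck [-76.53   0.08  51.96] M [ 0.96  2.07 -0.08]
37.09 -76.60000000000001 51.45 [-4.99  1.9  10.21] along -5.19 deck [-76.54   0.11  51.98] M [ 0.74  1.81 -0.06]
rot [ 1.7   0.   -3.14] 9.611201099197672
settled 37.89 [494.14  53.01  51.96] F [-4.75  2.04  7.53] M [ 0.8   1.79 -0.03] w 9.8
```

```bash
python3 - <<'E'
from h import *
st=bot.read_state(); Rm=R.from_quat(st["eef_rot"]).as_matrix(); D=R.from_euler("z",DY).as_matrix()
print("tool axis in deck frame (mrad lean x,y)",(D.T@Rm[:,2])[:2]*1000,"t",st["t"])
for n in("ins","fin"):
    R0=R.from_quat(np.load(f"pics/{n}.npz")["eef_rot"]).as_matrix(); print(n,(D.T@R0[:,2])[:2]*1000)
im,cv=load("wrist","fin"); a=im[:,:,::-1].copy(); S=3
a=cv2.resize(a[0:235,150:410],None,fx=S,fy=S,interpolation=cv2.INTER_CUBIC)
def dr(P,col):
    uv=((proj(P,cv)-[150,0]+.5)*S-.5); cv2.polylines(a,[np.round(uv*8).astype(np.int32)],False,col,1,cv2.LINE_AA,3)
t=st["tcp_pos"]; q=[t[0],t[1],DY]
dr(place(np.array([[90,-90,-16],[-5,-90,-16.]]),q,60),(255,0,255)); dr(place(np.array([[-5,90,20],[-5,-90,20],[5,-90,20],[5,90,20.]]),q,60),(255,0,255))
o=[*DO,DY]; dr(place(np.array([[-35,115,53],[-35,-115,53.],[100,-115,49]]),o),(0,255,0)); dr(place(np.array([[-145,120,40],[-145,-120,40.],[145,-120,40]]),o),(0,255,0))
a=cv2.resize(a,(498,450)); b=cv2.imread("pics/fins.png")[190:270,290:360]; b=cv2.resize(b,(302,345)); b=cv2.copyMakeBorder(b,0,105,0,0,0)
cv2.imwrite("pics/m5.png",np.hstack([a,b]))
E
```

```text
tool axis in deck frame (mrad lean x,y) [0.21 0.17] t 38.0417
ins [0.97 0.78]
fin [0.22 0.14]
```

View pics/m5.png

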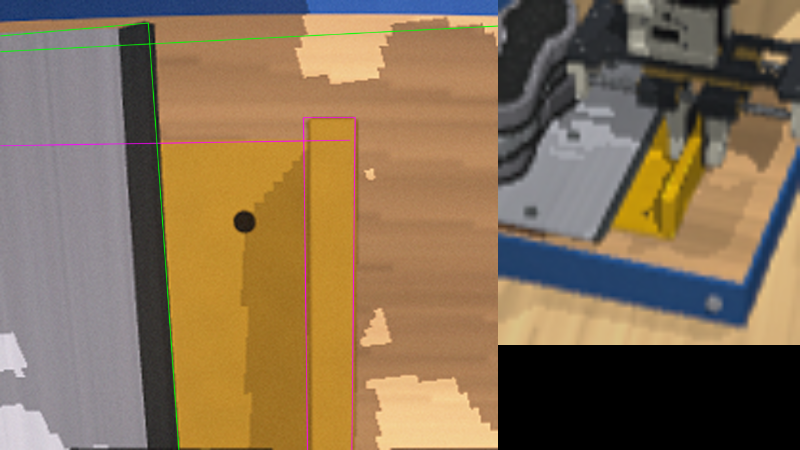

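```bash
python3 - <<'E'
from h import *
pr("before"); bot.close_job(); pr("after")
E
```

```text
before 38.04 [494.12  53.01  51.97] F [-4.45  1.16  6.99] M [ 0.74  1.76 -0.08] w 9.7
the job is handed in; nothing more can be done
the job is handed in; nothing more can be done
```

I moved the brown sole into the red tray, then slid the edging under the sheet until it met the stop. I handed the job in at about 38 s with the gripper still holding the edging and pressing it down.

**Last checks:**
- **Home:** the push force rose sharply with the grip at deck x = -76.5 mm, against about -77 mm expected. There was almost no yaw moment, so the far edge seems to meet the stop evenly.
- **Square and centred:** in the last wrist picture the edging's visible end and the sheet's lip lay within about 1 mm of the model. The tool leaned less than 1 mrad.
- **Push:** about 10 N down on the board, with the edging's weight of about 3 N allowed for. The raw wrist reading was about 7 N. I also kept about 5 N against the stop.
- **Everything else:** the top picture taken after placing shows the brown sole lying in the tray. The stack looked untouched and the sheet did not look lifted, though I had no direct reading of the lift.

**What disagreed:**
- One automatic fit of the lip angle gave -0.167 rad. I rejected it because a second fit and the earlier readings all gave -0.126 to -0.133 rad.
- The board's side edge sat a few mm off the overlay in the last picture. I centred on the sheet, as the task asks.
- About 1–2 N of sideways force remained at the end.

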